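# Load the lamp carriage with ear specula and index it at the ball detent

## Robot

A 6-joint arm with a two-finger parallel gripper is mounted at the origin on a cart in front of the work surface, level with it; the furniture and walls round the work are solid. World frame = base frame: x ahead of the robot, y to its left, z up, the work surface at z = 0. Lengths are in m, angles in rad, forces in N, time in s.
With the tool pointing down it reaches from about 0.25 to 0.775 m from the base axis. Payload 4 kg.
Tool frame: the origin (TCP) lies between the finger pads, 19 mm behind the fingertips; this is the grasp point; z points along the fingers, y is the line along which they close (so a half turn about z gives the same grasp; the last joint's range is limited). The gripper opens to 94 mm and grips with 3 to 60 N. Pads are 16 mm wide; open, the fingers measure 119 mm over their backs; the gripper's body (75 mm by 177 mm) begins 78 mm behind the grasp point.
Start: joints at [1.098, 0.087, 1.371, -0, 1.684, -0.103], TCP at [0.199, 0.513, 0.224] pointing down, gripper open.
Joint ranges: [-3.1, 3.1], [-0.76, 2.03], [0.27, 2.55], [-1.08, 4.22], [0.17, 2.65], [-2.57, 2.57]. Speed limits (rad/s): [2.79, 2.79, 3.14, 3.14, 3.14, 3.14].

## Interface

Orientations are given as [roll, pitch, yaw] about the fixed x, y, z axes, in that order (R = Rz(yaw) Ry(pitch) Rx(roll)).
In Python, from bench import * gives the robot as it stands. The module is installed in compiled form; this text tells all that it offers.
- The arm moves only by the tool servo_tool, never from a script. Its argument "targets" is a list of rows, each a list of 4 numbers: the shift along the tool's x, y, z in cm, then the turn about the tool's z in degrees. A call has 1 to 8 rows; each row is the pose to reach, as a shift and turn from the pose commanded when the call began, along the tool's axes at that moment; what a row does not reach only later rows make up. A row lasts 1/8 s, in which the tool goes at most 62.5 mm and 10.7 degrees, less where a joint would pass 70% of its speed; a pose out of reach is approached as far as the arm can. A call with a gripper value outside its range is refused whole. "claw" is the closure in counts, from 0 (fully open) to 255 (shut), set as the call begins (left out, the last holds). The fingers move at their own pace and stop on an object; the grip force is fixed at half the most. Time passes only in rows, so rows that repeat a pose let the fingers close. It gives the time, the measured TCP pose, the force, the opening and the grip force at its end, in the units of the state.
- get_obs(): the state, without advancing time (a new reading comes with each control period).
- snapshot(name): name is "scene" or "side" or "wrist"; returns the picture (400x640x3 uint8, blue, green, red); there is no depth.
- camera_model(name): a dict with "camera_matrix" (3x3 intrinsics, pixels), "camera_from_world" (4x4, takes a point from world to camera coordinates). Camera axes: x right, y up, looking along -z (the intrinsics and any distortion apply to the point x, -y, -z); pixel columns grow to the right and rows downward; lengths in m; the calibration is good to about 2 mm. A picture is of the moment at which its call begins: read the wrist's pose just before it. camera_model takes no time and is no camera call; for the wrist camera it gives the pose at the moment of the call.
- close_job(): hands the job in; it is judged then, once.
The state is a dict: "time": time; "joint_positions": joint angles; "qvel": joint speeds; "joint_torque": joint torques, N m; "tool_pos": TCP position; "ee_rot": TCP orientation; "wrist_force": force on the tool from outside, world axes, zero at the start; "wrist_torque": the same for the moment, N m; "width": finger opening in m; "finger_force": force on a finger pad.
Only numpy, scipy, OpenCV 4.12 (cv2) and the standard library are available. Lean on these libraries where they do the work, as an engineer would, in place of code of your own. Each camera call takes 0.05 s, during which the arm holds its last target. There are 200 camera calls.

## Task

Tip the three ear specula out of the small steel cup into the open tray of the sliding carriage, and stand the cup upright on the table again. Then take the carriage by its upright black handle and slide it along its rail under the white canopy until the spring ball clicks into the notch, not past it to the end stop, and finish there, still gripping the handle. Leave the forceps lying where they are.

Things in the scene. Friction and masses are not known exactly. Their poses are not given: they have to be found in the camera images.
- cup: Flared open steel cup, loose, about 0.11 kg, 38 mm high, 44 mm across at the foot, 80 mm at the rim, wall 3 mm, floor 4 mm. Origin at the centre of its underside, z up through the mouth. A flat upright handle plate sticks out along its -y: 10 mm thick (its x), 36 to 84 mm from the axis, 14 to 40 mm above the underside. Starts upright, handle roughly to the robot's right.
- speculum_1: One of three equal black plastic ear specula, loose: solid cone 22 mm long, 17 mm across at the wide end and 7 mm at the tip, 12 g. Origin at the centre of the wide end, z toward the tip. All three start standing in the cup.
- speculum_2: As speculum_1.
- speculum_3: As speculum_1.
- lamp_unit: Fixed grey rail unit, white canopy at its right end. Origin on the table, mid-width of the rail; x points away from the robot, y to its left, turned a little. Base 84 mm wide (x), y = -130 to +170 mm. Canopy: y = -121 to -15 mm, top at z = 74 mm. To its left a fixed audiometer, 131 mm high, fills world x 0.30 to 0.60, y -0.16 to 0.24 m; behind it a 217 mm gel bottle at (0.76, -0.41).
- tray (a point): Centre of the inner floor of the carriage's open steel tray, 30 mm above the table; it moves with the carriage and has the axes of lamp_unit. Inside 68 mm (x) by 84 mm (y), walls 3 mm thick and 28 mm high (rim 58 mm above the table).
- grip (a point): Point in the carriage's upright black handle, 100 mm above the table, 85 mm from the tray's centre along lamp_unit's +y. The handle is a bar 12 mm thick (lamp_unit's y) by 30 mm wide (x), its top 118 mm above the table.
- carriage (a joint): Travel of the carriage in m: 0 at the open (left) end, growing as it slides along lamp_unit's -y to the hard end stop at 0.130. Starts at 0 to 0.012. Rail friction about 1 N. It clicks at a travel of 0.075 to 0.105, depending on where the plunger is fixed.
- notch (a point): Middle of the notch on the carriage's robot-facing side, between two upright half-round steel ridges 16 mm apart, 38 mm above the table; moves with the carriage.
- ball_seat (a point): Centre of the 10 mm spring ball of a dark steel plunger block (52 mm high) fixed at the rail's robot-facing side; its place along the rail differs from run to run. When notch and ball_seat agree along lamp_unit's y the ball sits in the notch, with 2 mm of play to either side; each ridge takes about 5 N to push past the ball, felt from 14 to 6 mm before the notch.
- kidney_dish: Grey steel kidney dish, 269 x 162 x 43 mm, bystander fixed on the table nearest the robot. Origin at the middle of its underside.
- dressing_jar: Round lidded steel jar, 119 mm across, 87 mm high, bystander fixed on the table to the right. Origin at the middle of its underside.
- forceps: Thin steel forceps, 150 x 14 x 5 mm, loose, lying on the table right of the lamp unit; bystander. Origin at the middle of its underside.

How it is judged:
On the way, in this order (a step that is already met when the one before it is completed fails the run):
1. the cup is lifted and tipped over the tray (angle between cup's own z axis and vertical above 1 rad and height (world z) of cup above 0.06 m and horizontal distance between cup and tray below 0.15 m), for 0.1 s.
2. all three specula lie in the tray while the carriage is still near its open end (x of speculum_1 in the frame of tray between -0.034 and 0.034 m and y of speculum_1 in the frame of tray between -0.042 and 0.042 m and z of speculum_1 in the frame of tray between -0.004 and 0.028 m and x of speculum_2 in the frame of tray between -0.034 and 0.034 m and y of speculum_2 in the frame of tray between -0.042 and 0.042 m and z of speculum_2 in the frame of tray between -0.004 and 0.028 m and x of speculum_3 in the frame of tray between -0.034 and 0.034 m and y of speculum_3 in the frame of tray between -0.042 and 0.042 m and z of speculum_3 in the frame of tray between -0.004 and 0.028 m and value of joint carriage below 0.04 m), for 0.2 s.
3. the cup stands upright on the table again, let go, the specula still in the tray and the carriage still near its open end (all of step 2 and angle between cup's own z axis and vertical below 0.1 rad and height (world z) of cup between -0.004 and 0.006 m and linear speed of cup below 0.02 m/s and contact force between the fingers and cup below 0.2 N), for 0.2 s.
At the end, for the whole second after the job is handed in: Specula inside the tray; cup upright (0.1 rad) on the table, at rest, not touched; notch within 4 mm of the ball along the rail; carriage still (under 5 mm/s) and its handle gripped with over 2 N, tool point within 25 mm of its axis in plan and 50 to 140 mm above the table (x of speculum_1 in the frame of tray between -0.034 and 0.034 m and y of speculum_1 in the frame of tray between -0.042 and 0.042 m and z of speculum_1 in the frame of tray between -0.004 and 0.028 m and x of speculum_2 in the frame of tray between -0.034 and 0.034 m and y of speculum_2 in the frame of tray between -0.042 and 0.042 m and z of speculum_2 in the frame of tray between -0.004 and 0.028 m and x of speculum_3 in the frame of tray between -0.034 and 0.034 m and y of speculum_3 in the frame of tray between -0.042 and 0.042 m and z of speculum_3 in the frame of tray between -0.004 and 0.028 m and angle between cup's own z axis and vertical below 0.1 rad and height (world z) of cup between -0.004 and 0.006 m and linear speed of cup below 0.02 m/s and contact force between the fingers and cup below 0.2 N and y of notch in the frame of ball_seat between -0.004 and 0.004 m and velocity of joint carriage between -0.005 and 0.005 m/s and contact force between the fingers and lamp_unit above 2 N and horizontal distance between the grasp point and grip below 0.025 m and height (world z) of the grasp point between 0.05 and 0.14 m); the arm keeps its last pose, push and grip.
It fails at once if the forceps are shifted by more than 30 mm (distance of forceps from where it was at the start of the episode above 0.03 m).
It also fails if it takes over 70 s, if anything falls off the work surface, if the arm or the gripper's body presses on something with over 40 N, if the wrist force passes 120 N, or if a joint passes its speed limit or range.

## Working session

There is one attempt and no reset: what is moved stays moved. The work goes in short steps, Python scripts to look and compute and a tool call to move; the robot and the scene stay as the last step left them, time stands still between calls to the robot, and variables do not carry over. Pictures are saved under pics/ and viewed, at most 10 in all, crops included, and the job is handed in when it is done.

Besides the shell and the picture viewer there is one more tool, called after "Call:" by a JSON object that holds its "method" and its "body", one argument or row to a line. servo_tool: Moves the arm, as the interface text tells. Its arguments: {"type":"object","properties":{"targets":{"type":"array"},"claw":{"type":"number"}},"required":["targets"]}

```bash
mkdir -p pics; python3 - <<'E'
from bench import *
import cv2,numpy as np
o=get_obs();print({k:np.round(v,3) for k,v in o.items()})
for n in("scene","side"):
    m=camera_model(n);print(n,np.round(m["camera_matrix"],1).tolist(),np.round(m["camera_from_world"],3).tolist(),[k for k in m])
    cv2.imwrite(f"pics/{n}0.png",snapshot(n))
E
```

```text
{'time': np.float64(0.0), 'joint_positions': array([ 1.098,  0.088,  1.372, -0.   ,  1.684, -0.103]), 'qvel': array([ 0.   , -0.002, -0.001, -0.002, -0.   ,  0.001]), 'joint_torque': array([-1.0000e-03, -3.4018e+01, -3.0243e+01,  7.2000e-02,  3.3000e-02,
       -0.0000e+00]), 'tool_pos': array([0.199, 0.512, 0.223]), 'ee_rot': array([-3.139, -0.   ,  2.772]), 'wrist_force': array([ 0.733, -0.496, -0.4  ]), 'wrist_torque': array([0.02 , 0.015, 0.019]), 'finger_force': np.float64(0.0), 'width': np.float64(0.094)}
scene [[492.3, 0.0, 316.3], [0.0, 492.3, 199.3], [0.0, 0.0, 1.0]] [[0.763, -0.646, 0.019, -0.575], [0.293, 0.372, 0.881, -0.061], [-0.576, -0.667, 0.474, -1.147], [0.0, 0.0, 0.0, 1.0]] ['camera_matrix', 'camera_from_world']
side [[458.9, 0.0, 328.1], [0.0, 458.9, 204.0], [0.0, 0.0, 1.0]] [[0.952, 0.305, 0.01, -0.297], [-0.22, 0.661, 0.717, 0.289], [0.212, -0.685, 0.697, -1.271], [0.0, 0.0, 0.0, 1.0]] ['camera_matrix', 'camera_from_world']
```

View pics/scene0.png

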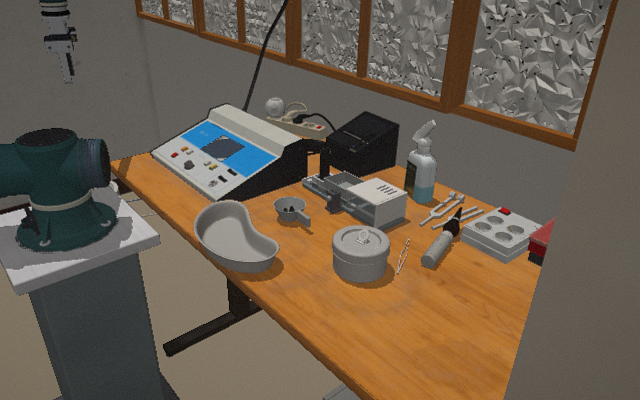

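View pics/side0.png

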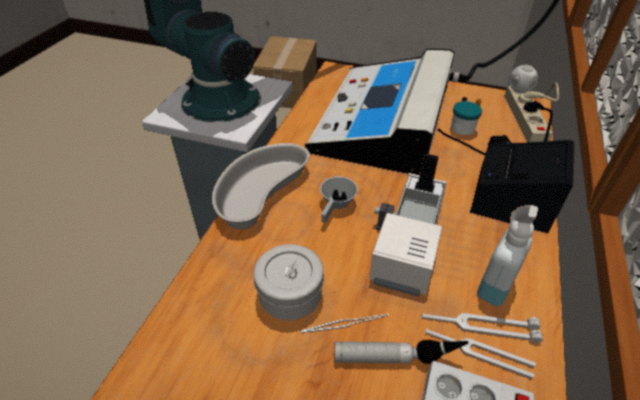

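The scene view shows the cup near (291,210) with its handle toward (308,222). The tray is near (345,188), the canopy near (377,200) and the jar near (361,252). In the side view the cup is at (340,190) and the tray at (420,208). I'll enlarge both for accurate pixels.

```bash
python3 - <<'E'
import cv2,numpy as np
a=cv2.imread("pics/scene0.png")[145:245,260:420];b=cv2.imread("pics/side0.png")[145:245,305:465]
f=lambda i:cv2.resize(i,None,fx=5,fy=5,interpolation=cv2.INTER_CUBIC)[:,:800]
cv2.imwrite("pics/a.png",f(a));cv2.imwrite("pics/b.png",f(b))
E
```

```text
(no output)
```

View pics/a.png

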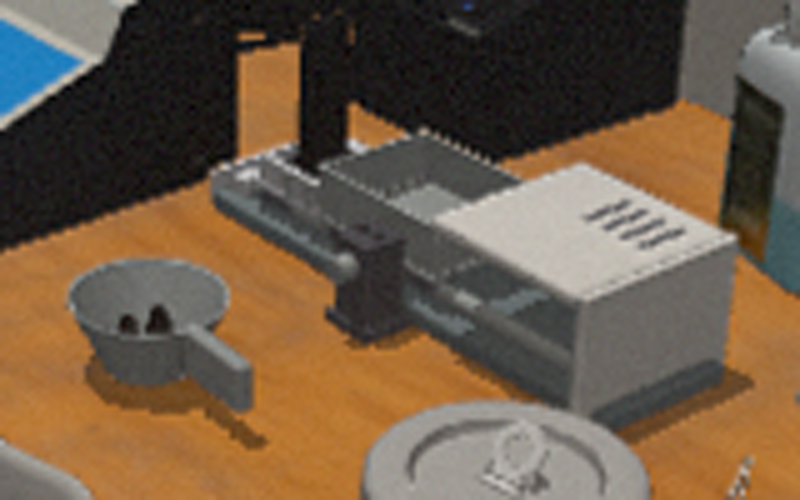

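View pics/b.png

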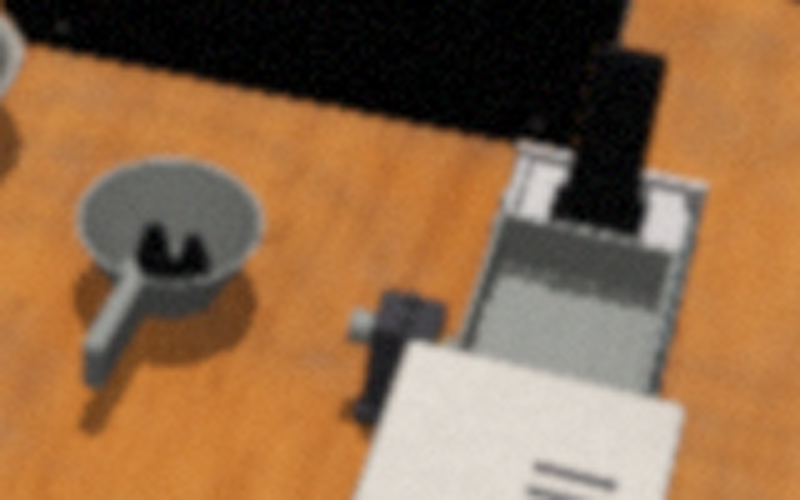

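The scene crop shows the cup rim ellipse centred at crop (149,299), the handle end at (245,368) and the canopy top corners at (435,215), (585,165), (740,240) and (585,300). The plunger block top is near (372,237). The side crop shows the rim centre at (170,222), the handle end at (95,345), the canopy left corners at (412,342) and (685,405), and the block top at (412,305). The carriage handle top is at (632,55).

```bash
cat > h.py <<'E'
import numpy as np
from bench import *
def px(n,u,v,z,m=None):
    m=m or camera_model(n);K=m["camera_matrix"];T=m["camera_from_world"]
    d=np.linalg.inv(K)@[u,v,1];d=T[:3,:3].T@(d*[1,-1,-1]);c=-T[:3,:3].T@T[:3,3]
    return (c+d*(z-c[2])/d[2])[:2]
S=lambda u,v,z:px("scene",u/5+260-.4,v/5+145-.4,z)
D=lambda u,v,z:px("side",u/5+305-.4,v/5+145-.4,z)
E
python3 - <<'E'
from h import *
np.set_printoptions(precision=4,suppress=True)
print("rim",S(149,299,.038),D(170,222,.038))
for n,a in dict(L=(68,299),R=(230,299)).items(): print(n,S(*a,.038))
for n,a in dict(L=(78,222),R=(263,222)).items(): print(n,D(*a,.038))
print("hend",S(245,368,.04),D(95,345,.04))
print("canopy S nl fl fr nr",*[S(*p,.074) for p in((435,215),(585,165),(740,240),(585,300))])
print("canopy D nl fl",D(412,342,.074),D(685,405,.074))
print("block top",S(372,237,.052),D(412,305,.052),"knob",S(345,262,.038),D(360,325,.038))
print("carriage handle top",D(632,55,.118),"base", D(600,215,.03))
print("tray rim S far-left corner(425,132), near-left (322,175)",S(425,132,.058),S(322,175,.058))
print("tray rim D nl(505,212) fl(672,250)",D(505,212,.058),D(672,250,.058))
E
```

```text
rim [ 0.4225 -0.2908] [ 0.4272 -0.2895]
L [ 0.3921 -0.2668]
R [ 0.4529 -0.3148]
L [ 0.3908 -0.3016]
R [ 0.464  -0.2772]
hend [ 0.415  -0.3722] [ 0.4206 -0.3696]
canopy S nl fl fr nr [ 0.5415 -0.3614] [ 0.639  -0.3676] [ 0.6374 -0.47  ] [ 0.5365 -0.4652]
canopy D nl fl [ 0.5427 -0.3628] [ 0.6442 -0.363 ]
block top [ 0.5313 -0.3287] [ 0.5356 -0.3206] knob [ 0.5213 -0.3206] [ 0.5166 -0.3239]
carriage handle top [ 0.5962 -0.2221] base [ 0.5968 -0.2191]
tray rim S far-left corner(425,132), near-left (322,175) [ 0.6264 -0.2648] [ 0.5493 -0.2703]
tray rim D nl(505,212) fl(672,250) [ 0.5606 -0.2619] [ 0.6284 -0.2631]
```

```bash
cat >> h.py <<'E'
def go(x,y,z,yawdeg):
    from scipy.spatial.transform import Rotation as Ro
    o=get_obs();R=Ro.from_euler("xyz",o["ee_rot"]).as_matrix()
    s=R.T@(np.array([x,y,z])-o["tool_pos"])*100
    t=-(yawdeg-np.degrees(o["ee_rot"][2])+180)%360-180 if 0 else ((np.degrees(o["ee_rot"][2])-yawdeg+180)%360-180)
    print("shift cm",np.round(s,2),"turn",round(t,1))
E
python3 - <<'E'
from h import *
np.set_printoptions(precision=4,suppress=True)
for v in((360,238),(333,240),(388,240)): print("jar",px("scene",*v,.087))
for v in((275,265),(280,245),(250,215)): print("dish",px("scene",*v,.043))
for v in((308,160),(280,195)): print("dish side",px("side",*v,.043))
go(.420,-.346,.20,85)
E
```

```text
jar [ 0.3941 -0.5548]
jar [ 0.348  -0.5272]
jar [ 0.4318 -0.594 ]
dish [ 0.2473 -0.4735]
dish [ 0.2964 -0.4235]
dish [ 0.3163 -0.2821]
dish side [ 0.3368 -0.225 ]
dish side [ 0.3207 -0.3499]
shift cm [-51.67 -72.03   2.46] turn 73.8
```

Call:
{"method": "servo_tool", "body": {
  "targets": [
    [-3,-4,0,10],
    [-6,-8,0,20],
    [-9,-12,0,30],
    [-12,-17,0,40],
    [-15,-21,0,50],
    [-18.5,-26,0,60],
    [-22,-31,0,70],
    [-26,-36,0,73.8]
  ],
  "claw": 100
}}

```text
time: 1.1
tool_pos: [0.3104, 0.083, 0.2241]
ee_rot: [3.141, -0.0, 1.482]
wrist_force: [0.8, -0.8, 0.3]
width: 0.057
finger_force: 0.0
```

```bash
python3 -c "
from h import *
go(.420,-.346,.20,85)"
```

```text
shift cm [-41.76  14.71   2.41] turn -0.1
```

Call:
{"method": "servo_tool", "body": {
  "targets": [
    [-5,1.7,0,0],
    [-10.5,3.6,0,0],
    [-16,5.6,0,0],
    [-22,7.6,0,0],
    [-28,9.7,0,0],
    [-34,12,1,0],
    [-39,13.6,2,0],
    [-41.8,14.7,2.4,0]
  ]
}}

```text
time: 2.1
tool_pos: [0.4201, -0.3468, 0.198]
ee_rot: [-3.139, -0.002, 1.481]
wrist_force: [0.4, 0.6, 0.3]
width: 0.0571
finger_force: 0.0
```

Call:
{"method": "servo_tool", "body": {
  "targets": [
    [0,0,0,0]
  ]
}}

```text
time: 2.22
tool_pos: [0.4202, -0.3457, 0.1982]
ee_rot: [-3.139, -0.003, 1.481]
wrist_force: [1.2, 1.2, 0.4]
width: 0.0574
finger_force: 0.0
```

```bash
python3 - <<'E'
from h import *
import cv2
go(.420,-.346,.20,85)
m=camera_model("wrist");i=snapshot("wrist");cv2.imwrite("pics/w1.png",i)
np.savez("w1.npz",K=m["camera_matrix"],T=m["camera_from_world"]);print(m)
E
```

```text
shift cm [-0.03 -0.02 -0.18] turn -0.1
{'camera_matrix': array([[289.48543831,   0.        , 316.32181139],
       [  0.        , 289.48543831, 194.67583639],
       [  0.        ,   0.        ,   1.        ]]), 'camera_from_world': array([[ 0.99606472, -0.08851982, -0.00439474, -0.4483217 ],
       [ 0.08454371,  0.96386539, -0.25261804,  0.31621055],
       [ 0.02659764,  0.25125237,  0.9675561 , -0.28901359],
       [ 0.        ,  0.        ,  0.        ,  1.        ]])}
```

View pics/w1.png

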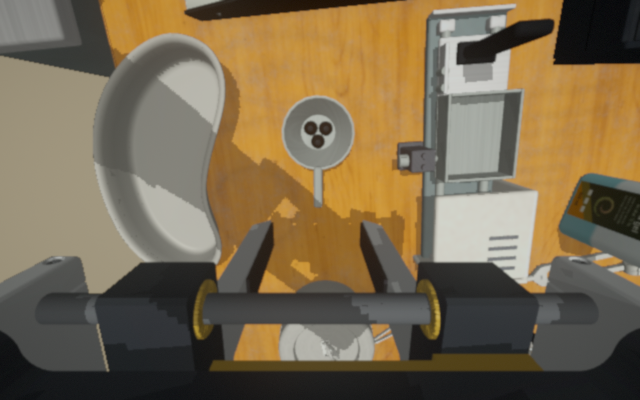

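The wrist view shows the cup rim centred at (318,132) and its handle end at (318,206). The tray rim corners are (440,93), (521,90), (515,179) and (437,182). The plunger block runs from (398,143) to (437,174), and the carriage handle base is at (475,55).

```bash
python3 - <<'E'
from h import *
np.set_printoptions(precision=4,suppress=True)
d=np.load("w1.npz");m={"camera_matrix":d["K"],"camera_from_world":d["T"]}
W=lambda u,v,z:px("",u,v,z,m)
print("rim",W(318,132,.038),W(282.5,132,.038),W(354,132,.038),W(318,96,.038),"hend",W(318.5,206,.04))
print("tray",*[W(*p,.058) for p in((440,93),(521,90),(515,179),(437,182))])
print("block",W(398,158,.045),W(437,158,.045),W(417,143,.052),W(417,174,.052))
print("canopy left",W(427,192,.074),W(537,190,.074),"handle top",W(548,22,.118),W(530,38,.118), "base",W(460,55,.03),W(490,55,.03))
print("rail",W(428,15,.02),W(427,150,.02))
E
```

```text
rim [ 0.4267 -0.2853] [ 0.3885 -0.2819] [ 0.4654 -0.2888] [ 0.4299 -0.2486] hend [ 0.4201 -0.3679]
tray [ 0.5489 -0.2579] [ 0.6273 -0.2621] [ 0.6289 -0.3509] [ 0.5474 -0.347 ]
block [ 0.5103 -0.32  ] [ 0.5522 -0.3237] [ 0.5284 -0.305 ] [ 0.5284 -0.3378]
canopy left [ 0.5311 -0.3525] [ 0.641 -0.36 ] handle top [ 0.6028 -0.2179] [ 0.5907 -0.2275] base [ 0.5801 -0.2209] [ 0.611  -0.2237]
rail [ 0.5505 -0.1781] [ 0.5505 -0.3175]
```

Call:
{"method": "servo_tool", "body": {
  "targets": [
    [0.3,-0.2,3,0],
    [0.35,-0.2,7,0],
    [0.35,-0.2,11,0],
    [0.35,-0.2,14.5,0],
    [0.35,-0.2,16.5,0],
    [0.35,-0.2,17.1,0],
    [0.35,-0.2,17.1,0]
  ]
}}

```text
time: 3.15
tool_pos: [0.4194, -0.3402, 0.03]
ee_rot: [3.141, 0.0, 1.485]
wrist_force: [0.8, -0.3, 0.3]
width: 0.0571
finger_force: 0.0
```

Call:
{"method": "servo_tool", "body": {
  "targets": [
    [0,0,0,0],
    [0,0,0,0],
    [0,0,0,0],
    [0,0,0,0],
    [0,0,0,0],
    [0,0,0,0]
  ],
  "claw": 255
}}

```text
time: 3.9
tool_pos: [0.4191, -0.3409, 0.0293]
ee_rot: [3.141, -0.0, 1.484]
wrist_force: [-0.5, -0.1, 0.3]
width: 0.0102
finger_force: 29.9
```

Call:
{"method": "servo_tool", "body": {
  "targets": [
    [0,0,-0.5,0],
    [0,0,-1,0],
    [0,0,-1.5,0],
    [0,0,-1.5,0]
  ]
}}

```text
time: 4.4
tool_pos: [0.4194, -0.3412, 0.045]
ee_rot: [3.14, 0.001, 1.484]
wrist_force: [-0.4, -0.7, -2.0]
width: 0.0102
finger_force: 29.9
```

```bash
python3 - <<'E'
from h import *
import cv2
i=snapshot("wrist");j=snapshot("side")[140:260,270:430]
cv2.imwrite("pics/w2.png",np.vstack([i[60:260,150:470],cv2.resize(j,(320,240))]))
E
```

```text
(no output)
```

View pics/w2.png

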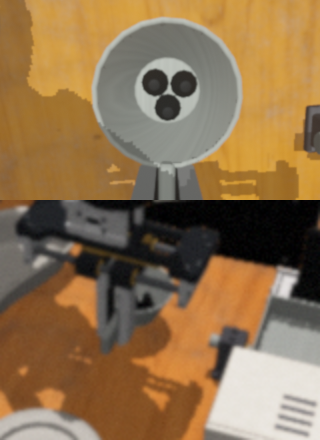

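The cup hangs level and rigid in the grip, and all three specula stand inside. I'll test how the grip force follows the claw count while the cup is still low.

Call:
{"method": "servo_tool", "body": {
  "targets": [
    [0,0,0,0],
    [0,0,0,0]
  ],
  "claw": 229
}}

```text
time: 4.75
tool_pos: [0.419, -0.3408, 0.044]
ee_rot: [-3.141, -0.0, 1.484]
wrist_force: [-0.1, 0.1, -2.0]
width: 0.01
finger_force: 14.3
```

Call:
{"method": "servo_tool", "body": {
  "targets": [
    [0,0,0,0],
    [0,0,0,0]
  ],
  "claw": 227
}}

```text
time: 5.0
tool_pos: [0.4192, -0.341, 0.0445]
ee_rot: [3.141, 0.0, 1.484]
wrist_force: [-0.7, 0.4, 0.4]
width: 0.0105
finger_force: 0.1
```

Call:
{"method": "servo_tool", "body": {
  "targets": [
    [0,0,0.5,0],
    [0,0,1,0],
    [0,0,1.6,0],
    [0,0,1.6,0]
  ],
  "claw": 222
}}

```text
time: 5.5
tool_pos: [0.4186, -0.3404, 0.0273]
ee_rot: [-3.14, -0.001, 1.484]
wrist_force: [0.3, 0.8, 0.2]
width: 0.0122
finger_force: 0.0
```

Call:
{"method": "servo_tool", "body": {
  "targets": [
    [0,0,0,0],
    [0,0,0,0],
    [0,0,0,0]
  ],
  "claw": 255
}}

```text
time: 5.88
tool_pos: [0.419, -0.3409, 0.0282]
ee_rot: [3.142, -0.0, 1.484]
wrist_force: [-0.6, 0.1, -0.8]
width: 0.0101
finger_force: 30.0
```

Call:
{"method": "servo_tool", "body": {
  "targets": [
    [0,0,-0.5,0],
    [0,0,-1,0],
    [0,0,-1.5,0],
    [0,0,-1.5,0]
  ]
}}

```text
time: 6.38
tool_pos: [0.4195, -0.3413, 0.0441]
ee_rot: [3.14, 0.001, 1.484]
wrist_force: [-0.2, -0.2, -1.7]
width: 0.0103
finger_force: 30.0
```

```bash
python3 - <<'E'
from h import *
import cv2
cv2.imwrite("pics/r0.png",snapshot("wrist"))
E
```

Call:
{"method": "servo_tool", "body": {
  "targets": [
    [0,0,0,0],
    [0,0,0,0],
    [0,0,0,0]
  ],
  "claw": 228.4
}}

```text
time: 6.8
tool_pos: [0.419, -0.3408, 0.043]
ee_rot: [-3.141, -0.0, 1.484]
wrist_force: [0.2, 0.1, -1.7]
width: 0.0098
finger_force: 6.7
```

```bash
python3 - <<'E'
from h import *
import cv2
i=snapshot("wrist");cv2.imwrite("pics/r1.png",i);a=cv2.imread("pics/r0.png");b=cv2.imread("pics/w2.png")[:200]
for p,q in((a,i),(a[60:260,150:470],b)):
  if p.shape[0]>200:p,q=p[60:260,150:470],q[60:260,150:470]
  g=lambda k:np.float32(cv2.GaussianBlur(k,(0,0),1.5)[20:160,90:245].mean(2)) 
  print(abs(g(p)-g(q)).mean(),cv2.phaseCorrelate(g(p),g(q)))
E
```

```text
0.6110906 ((0.08334949993806617, -0.019788991629582142), 0.9827686299880346)
5.7364206 ((0.41806133424712755, -1.0009659552678443), 0.5468949840714534)
```

Call:
{"method": "servo_tool", "body": {
  "targets": [
    [0,0,0,0],
    [0,0,0,0],
    [0,0,0,0]
  ],
  "claw": 228
}}

```text
time: 7.22
tool_pos: [0.4191, -0.3408, 0.0433]
ee_rot: [3.141, -0.0, 1.484]
wrist_force: [-0.1, 0.9, 0.1]
width: 0.01
finger_force: 1.6
```

```bash
cat > cmp.py <<'E'
from h import *
import cv2
i=snapshot("wrist");cv2.imwrite("pics/r2.png",i);a=cv2.imread("pics/r0.png")
g=lambda k:np.float32(cv2.GaussianBlur(k[60:260,150:470],(0,0),1.5)[20:160,90:245].mean(2)) 
print(abs(g(a)-g(i)).mean(),cv2.phaseCorrelate(g(a),g(i)))
E
python3 cmp.py
```

```text
16.503485 ((-1.346324608011102, 16.373521805277562), 0.006077146861288282)
```

Call:
{"method": "servo_tool", "body": {
  "targets": [
    [0,0,0,0],
    [0,0,0,0],
    [0,0,0,0]
  ],
  "claw": 227.7
}}

```text
time: 7.65
tool_pos: [0.4191, -0.3411, 0.0434]
ee_rot: [3.141, 0.0, 1.484]
wrist_force: [-0.3, -0.8, -0.6]
width: 0.0103
finger_force: 0.3
```

```bash
python3 cmp.py
```

```text
13.344301 ((-0.2081927783843014, 0.3756209308395313), 0.17392557263374328)
```

Call:
{"method": "servo_tool", "body": {
  "targets": [
    [0,0,0.5,0],
    [0,0,1,0],
    [0,0,1.6,0],
    [0,0,1.6,0]
  ],
  "claw": 222
}}

```text
time: 8.2
tool_pos: [0.4187, -0.3404, 0.0263]
ee_rot: [-3.14, -0.001, 1.484]
wrist_force: [-0.5, -0.8, -0.0]
width: 0.012
finger_force: 0.2
```

Call:
{"method": "servo_tool", "body": {
  "targets": [
    [0,0,0,0],
    [0,0,0,0],
    [0,0,0,0]
  ],
  "claw": 255
}}

```text
time: 8.57
tool_pos: [0.419, -0.3406, 0.027]
ee_rot: [-3.141, -0.001, 1.484]
wrist_force: [-0.0, -0.8, -2.1]
width: 0.0094
finger_force: 30.2
```

Call:
{"method": "servo_tool", "body": {
  "targets": [
    [0,0,-0.5,0],
    [0,0,-1,0],
    [0,0,-1.5,0],
    [0,0,-2,0],
    [0,0,-2.5,0],
    [0,0,-2.5,0]
  ]
}}

```text
time: 9.32
tool_pos: [0.4194, -0.3412, 0.0529]
ee_rot: [3.141, 0.001, 1.484]
wrist_force: [0.5, -0.0, -1.3]
width: 0.0098
finger_force: 30.2
```

Call:
{"method": "servo_tool", "body": {
  "targets": [
    [0,0,0,0],
    [0,0,0,0],
    [0,0,0,0]
  ],
  "claw": 228.2
}}

```text
time: 9.7
tool_pos: [0.419, -0.3407, 0.052]
ee_rot: [-3.141, -0.0, 1.484]
wrist_force: [0.1, 0.3, -2.2]
width: 0.0097
finger_force: 4.2
```

Call:
{"method": "servo_tool", "body": {
  "targets": [
    [0,0,0,0],
    [0,0,0,0]
  ],
  "claw": 255
}}

```text
time: 9.95
tool_pos: [0.4191, -0.3408, 0.0522]
ee_rot: [3.142, -0.0, 1.484]
wrist_force: [0.2, -0.8, -1.4]
width: 0.0097
finger_force: 30.0
```

```bash
python3 - <<'E'
from h import *
import cv2
i=snapshot("wrist");j=snapshot("scene")[150:240,250:370]
cv2.imwrite("pics/w3.png",np.vstack([i[60:260,150:470],cv2.resize(j,(320,240))]))
E
```

```text
(no output)
```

View pics/w3.png

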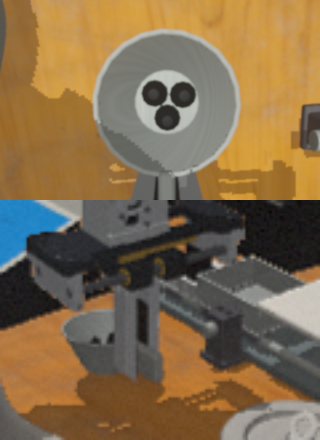

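The grip barely yields at 4 N: the rim is at about (167,103) in the crop and the specula are still standing. I'll try slightly looser while the cup is low.

```bash
python3 - <<'E'
from h import *
import cv2
cv2.imwrite("pics/r0.png",snapshot("wrist"))
E
```

Call:
{"method": "servo_tool", "body": {
  "targets": [
    [0,0,0,0],
    [0,0,0,0],
    [0,0,0,0]
  ],
  "claw": 228.1
}}

```text
time: 10.48
tool_pos: [0.4191, -0.3409, 0.0524]
ee_rot: [3.141, 0.0, 1.484]
wrist_force: [0.6, -0.7, -0.7]
width: 0.0101
finger_force: 2.9
```

```bash
python3 cmp.py
```

```text
20.02467 ((-0.04061335965258195, -0.059678102249620224), 0.10001960131857131)
```

Call:
{"method": "servo_tool", "body": {
  "targets": [
    [0,0,0,0],
    [0,0,0,0],
    [0,0,0,0]
  ],
  "claw": 228.05
}}

```text
time: 10.9
tool_pos: [0.4191, -0.3409, 0.0523]
ee_rot: [3.141, -0.0, 1.484]
wrist_force: [0.1, -0.5, -0.3]
width: 0.0102
finger_force: 2.3
```

```bash
python3 cmp.py; cp pics/r2.png pics/r3.png
```

```text
20.018648 ((-0.09019888418785627, -0.05104685699768652), 0.10378171503543854)
```

Call:
{"method": "servo_tool", "body": {
  "targets": [
    [0,0,0,0],
    [0,0,0,0]
  ],
  "claw": 228
}}

```text
time: 11.2
tool_pos: [0.4191, -0.3409, 0.0523]
ee_rot: [3.141, -0.0, 1.484]
wrist_force: [0.5, 0.2, -0.8]
width: 0.0102
finger_force: 1.7
```

```bash
python3 cmp.py; cp pics/r2.png pics/r4.png
```

```text
20.023102 ((-0.053758211580245074, -0.08445058321643728), 0.10392562879456414)
```

Call:
{"method": "servo_tool", "body": {
  "targets": [
    [0,0,0,0],
    [0,0,0,0]
  ],
  "claw": 255
}}

```text
time: 11.5
tool_pos: [0.4191, -0.3409, 0.0523]
ee_rot: [3.141, 0.0, 1.484]
wrist_force: [0.8, 0.5, -0.5]
width: 0.0099
finger_force: 30.0
```

Call:
{"method": "servo_tool", "body": {
  "targets": [
    [0,0,-2,0],
    [0,0,-4,0],
    [0,0,-6,0],
    [0,0,-8,0],
    [0,0,-10,0],
    [0,0,-12,0],
    [0,0,-12,0]
  ]
}}

```text
time: 12.38
tool_pos: [0.4198, -0.3416, 0.1739]
ee_rot: [3.139, 0.002, 1.484]
wrist_force: [-0.0, -0.4, -1.1]
width: 0.0098
finger_force: 30.0
```

```bash
python3 - <<'E'
from h import *
import cv2
i=snapshot("wrist")[60:260,150:470];j=snapshot("scene")[110:230,250:410];k=snapshot("side")[80:200,270:430]
cv2.imwrite("pics/w4.png",np.vstack([np.hstack([cv2.imread("pics/r4.png")[60:260,150:470],i]),np.hstack([cv2.resize(q,(320,240)) for q in(j,k)])]))
go(0.588,-.360,.172,88)
E
```

```text
shift cm [-0.48 17.04 -0.14] turn -3.0
```

View pics/w4.png

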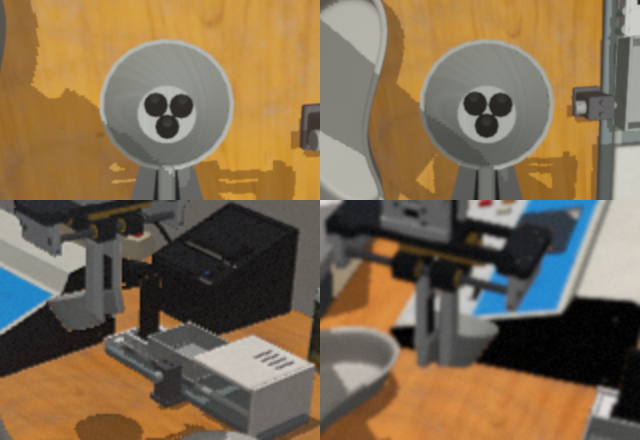

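The cup is held tilted about 18° with all three specula inside. Next I'll carry it over the tray.

Call:
{"method": "servo_tool", "body": {
  "targets": [
    [0.1,1.5,0,0],
    [0.2,4,0,0],
    [0.3,7,0,-1],
    [0.5,10,0,-2],
    [0.6,13,0,-3],
    [0.8,15.5,0.2,-3.3],
    [1.0,16.8,0.4,-3.3],
    [1.0,16.9,0.4,-3.3]
  ]
}}

```text
time: 13.52
tool_pos: [0.5887, -0.345, 0.1667]
ee_rot: [-3.14, -0.001, 1.542]
wrist_force: [-0.7, -0.6, -1.3]
width: 0.0102
finger_force: 30.0
```

Call:
{"method": "servo_tool", "body": {
  "targets": [
    [0,0,0,0],
    [0,0,0,0],
    [0,0,0,0]
  ]
}}

```text
time: 13.9
tool_pos: [0.5878, -0.3458, 0.1688]
ee_rot: [3.141, 0.0, 1.541]
wrist_force: [0.5, -0.3, -1.5]
width: 0.0101
finger_force: 30.0
```

```bash
python3 - <<'E'
from h import *
go(0.587,-.345,.168,88.5)
E
```

```text
shift cm [ 0.08 -0.08  0.08] turn -0.2
```

Call:
{"method": "servo_tool", "body": {
  "targets": [
    [0,0,0,0],
    [0,0,0,0],
    [0,0,0,0],
    [0,0,0,0]
  ],
  "claw": 228.1
}}

```text
time: 14.4
tool_pos: [0.5883, -0.3456, 0.1682]
ee_rot: [-3.142, -0.0, 1.541]
wrist_force: [0.5, 0.3, -1.3]
width: 0.0103
finger_force: 3.5
```

Call:
{"method": "servo_tool", "body": {
  "targets": [
    [0,0,0,0],
    [0,0,0,0]
  ],
  "claw": 255
}}

```text
time: 14.65
tool_pos: [0.5883, -0.3456, 0.1682]
ee_rot: [-3.142, -0.0, 1.541]
wrist_force: [-0.5, -0.2, -2.6]
width: 0.0095
finger_force: 30.4
```

```bash
python3 - <<'E'
from h import *
import cv2
i=snapshot("wrist")[:260,150:470];j=snapshot("scene")[110:230,280:440];k=snapshot("side")[120:240,340:500]
cv2.imwrite("pics/w5.png",np.hstack([cv2.resize(i,(320,260)),np.vstack([cv2.resize(q,(400,300)) for q in(j,k)])[:600:1] if 0 else np.vstack([cv2.resize(q,(173,130)) for q in(j,k)])]))
cv2.imwrite("pics/w5.png",np.vstack([cv2.resize(np.hstack([j,k]),(800,300)),cv2.copyMakeBorder(i,0,0,0,480,0)]))
E
```

View pics/w5.png

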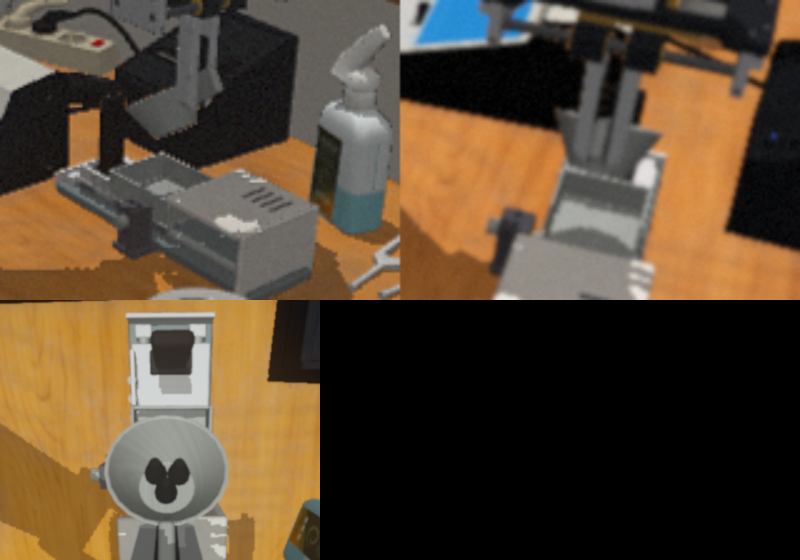

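The cup is now tilted about 40°, with the specula still in it at about (165,480). The lip points into the tray. I'll keep loosening.

Call:
{"method": "servo_tool", "body": {
  "targets": [
    [0,0,0,0],
    [0,0,0,0],
    [0,0,0,0],
    [0,0,0,0]
  ],
  "claw": 228.05
}}

```text
time: 15.3
tool_pos: [0.5883, -0.3456, 0.1683]
ee_rot: [3.142, -0.0, 1.541]
wrist_force: [-0.2, -0.0, -1.8]
width: 0.01
finger_force: 2.8
```

Call:
{"method": "servo_tool", "body": {
  "targets": [
    [0,0,0,0],
    [0,0,0,0]
  ],
  "claw": 255
}}

```text
time: 15.55
tool_pos: [0.5883, -0.3456, 0.1682]
ee_rot: [3.142, -0.0, 1.541]
wrist_force: [0.0, -0.3, -1.5]
width: 0.0096
finger_force: 30.4
```

```bash
cat > blobs.py <<'E'
from h import *
import cv2,sys
i=snapshot("wrist");cv2.imwrite(sys.argv[1],i)
c=i[90:270,240:400].max(2)
n,_,st,ce=cv2.connectedComponentsWithStats(np.uint8(c<55))
print([(st[k].tolist(),np.round(ce[k]+[240,90],0).tolist()) for k in range(1,n) if st[k,4]>25])
# cup outline: print coarse gray map columns at u=316
print("col",i[60:260:5,316].mean(1).astype(int).tolist())
m=camera_model("wrist");K=m["camera_matrix"];T=m["camera_from_world"]
for x,y,z in((.588,-.263,.058),(.588,-.347,.058),(.588,-.305,.03)):
    p=T[:3,:3]@[x,y,z]+T[:3,3];q=K@(p*[1,-1,-1]);print(np.round(q[:2]/q[2]))
E
python3 blobs.py pics/p1.png; python3 - <<'E'
import cv2,numpy as np
i=cv2.imread("pics/w5.png")[300:];print("before col",i[60:260:5,166].mean(1).astype(int).tolist())
E
```

```text
[([56, 69, 43, 44, 1121], [316.0, 179.0]), ([63, 140, 5, 40, 119], [306.0, 254.0]), ([86, 143, 5, 37, 98], [327.0, 256.0]), ([0, 173, 55, 7, 373], [267.0, 266.0]), ([99, 173, 61, 7, 426], [369.0, 266.0])]
col [45, 47, 53, 142, 160, 159, 161, 210, 212, 182, 119, 154, 155, 156, 155, 153, 157, 155, 155, 154, 155, 162, 104, 54, 44, 46, 43, 41, 41, 155, 161, 79, 85, 158, 159, 152, 114, 111, 111, 110]
[313. 109.]
[316. 200.]
[315. 153.]
before col [46, 46, 54, 142, 160, 159, 161, 210, 212, 184, 119, 153, 156, 155, 155, 154, 157, 155, 155, 154, 155, 162, 104, 55, 45, 47, 41, 40, 40, 154, 161, 78, 84, 158, 158, 153, 114, 111, 111, 111]
```

Call:
{"method": "servo_tool", "body": {
  "targets": [
    [0,0,0,0],
    [0,0,0,0],
    [0,0,0,0],
    [0,0,0,0]
  ],
  "claw": 227.98
}}

```text
time: 16.1
tool_pos: [0.5883, -0.3456, 0.1682]
ee_rot: [3.142, -0.0, 1.541]
wrist_force: [-0.3, 0.0, -1.4]
width: 0.0101
finger_force: 1.9
```

```bash
python3 blobs.py pics/p2.png|head -2
```

```text
[([56, 69, 43, 44, 1121], [316.0, 179.0]), ([63, 139, 5, 41, 118], [306.0, 253.0]), ([86, 140, 5, 40, 107], [327.0, 255.0]), ([0, 173, 55, 7, 369], [267.0, 266.0]), ([99, 173, 61, 7, 427], [369.0, 266.0])]
col [46, 46, 52, 142, 160, 160, 161, 210, 212, 182, 119, 154, 155, 156, 155, 154, 156, 156, 155, 153, 155, 162, 103, 56, 44, 45, 42, 41, 41, 154, 161, 78, 86, 158, 159, 153, 115, 111, 111, 111]
```

Call:
{"method": "servo_tool", "body": {
  "targets": [
    [0,0,0,0],
    [0,0,0,0],
    [0,0,0,0]
  ],
  "claw": 227.93
}}

```text
time: 16.52
tool_pos: [0.5883, -0.3456, 0.1684]
ee_rot: [3.141, 0.0, 1.541]
wrist_force: [-0.4, -0.2, -0.6]
width: 0.0097
finger_force: 0.7
```

```bash
python3 blobs.py pics/p3.png|head -2
```

```text
[([60, 95, 35, 20, 407], [317.0, 196.0]), ([63, 134, 6, 46, 132], [306.0, 250.0]), ([85, 134, 6, 46, 136], [327.0, 251.0]), ([0, 173, 55, 7, 373], [267.0, 266.0]), ([99, 173, 61, 7, 427], [369.0, 266.0])]
col [46, 46, 53, 140, 159, 158, 160, 209, 210, 186, 118, 126, 177, 173, 58, 61, 174, 177, 176, 175, 175, 172, 181, 183, 182, 184, 175, 145, 69, 111, 112, 111, 112, 110, 108, 87, 97, 116, 116, 115]
```

Call:
{"method": "servo_tool", "body": {
  "targets": [
    [0,0,0,0],
    [0,0,0,0]
  ],
  "claw": 255
}}

```text
time: 16.82
tool_pos: [0.5883, -0.3456, 0.1684]
ee_rot: [3.141, 0.0, 1.541]
wrist_force: [-0.7, 0.3, 0.2]
width: 0.0099
finger_force: 30.0
```

```bash
python3 - <<'E'
from h import *
import cv2
i=snapshot("wrist")[40:280,150:470];j=snapshot("scene")[110:230,280:440];k=snapshot("side")[120:240,340:500]
cv2.imwrite("pics/w6.png",np.vstack([cv2.resize(np.hstack([j,k]),(720,270)),cv2.resize(i,(440,330))[:, :] if 0 else cv2.copyMakeBorder(cv2.resize(i,(440,330)),0,0,0,280,0)]))
E
```

```text
(no output)
```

View pics/w6.png

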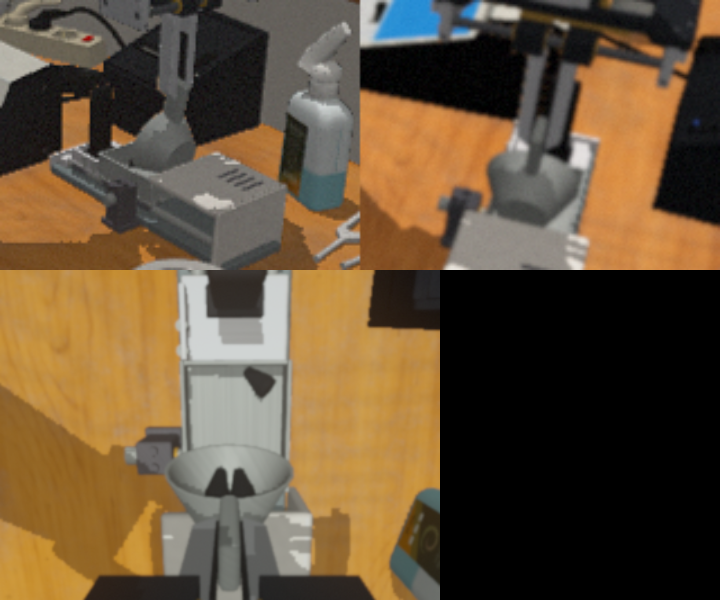

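The cup slid down until its rim rests in the tray. Its handle is upright and held at the fingertips. One speculum is in the tray near (260,380), and two are still in the cup at about 70° tilt. I'll lift it slightly, then press the lip against the tray's +y wall to tip it further.

Call:
{"method": "servo_tool", "body": {
  "targets": [
    [0,0,-0.5,0],
    [0,0,-1,0],
    [0,0,-1.2,0],
    [0,0,-1.2,0],
    [0,0,-1.2,0]
  ]
}}

```text
time: 17.6
tool_pos: [0.5882, -0.3456, 0.1801]
ee_rot: [-3.141, -0.0, 1.541]
wrist_force: [-0.8, -0.2, -1.7]
width: 0.0098
finger_force: 30.0
```

Call:
{"method": "servo_tool", "body": {
  "targets": [
    [0.7,0,0,0],
    [1.4,0,0,0],
    [2.1,0,0,0],
    [2.8,0,0,0],
    [3.5,0,0,0],
    [3.5,0,0,0]
  ]
}}

```text
time: 18.35
tool_pos: [0.5894, -0.31, 0.1804]
ee_rot: [3.141, -0.0, 1.542]
wrist_force: [0.2, -0.2, -1.6]
width: 0.0097
finger_force: 30.0
```

```bash
python3 blobs.py pics/p4.png
```

```text
[([60, 95, 17, 20, 208], [308.0, 196.0]), ([78, 95, 17, 20, 207], [325.0, 196.0]), ([63, 135, 6, 45, 121], [306.0, 251.0]), ([85, 134, 5, 46, 128], [327.0, 252.0]), ([0, 173, 55, 7, 369], [267.0, 266.0]), ([99, 173, 61, 7, 423], [369.0, 266.0])]
col [188, 106, 153, 153, 153, 175, 60, 65, 57, 49, 55, 162, 165, 166, 178, 216, 216, 165, 130, 179, 179, 175, 187, 188, 187, 184, 180, 104, 55, 115, 116, 117, 117, 116, 113, 90, 103, 120, 120, 120]
[314. 148.]
[316. 229.]
[315. 184.]
```

Call:
{"method": "servo_tool", "body": {
  "targets": [
    [0.7,0,0,0],
    [1.4,0,0,0],
    [2.1,0,0,0],
    [2.5,0,0,0],
    [2.5,0,0,0]
  ]
}}

```text
time: 19.02
tool_pos: [0.5901, -0.2852, 0.1804]
ee_rot: [3.141, 0.0, 1.542]
wrist_force: [0.4, -0.2, -0.9]
width: 0.0095
finger_force: 30.0
```

```bash
python3 blobs.py pics/p5.png
```

```text
[([61, 101, 33, 14, 247], [316.0, 199.0]), ([63, 137, 6, 43, 115], [306.0, 253.0]), ([85, 137, 5, 43, 107], [327.0, 254.0]), ([0, 173, 55, 7, 360], [268.0, 266.0]), ([99, 173, 61, 7, 405], [368.0, 266.0])]
col [146, 143, 140, 141, 141, 216, 115, 159, 158, 158, 169, 216, 72, 63, 70, 60, 167, 170, 172, 210, 221, 190, 192, 194, 193, 196, 159, 137, 54, 120, 120, 121, 121, 122, 103, 103, 121, 125, 124, 123]
[314. 173.]
[316. 251.]
[315. 205.]
```

Call:
{"method": "servo_tool", "body": {
  "targets": [
    [0.6,0,0,0],
    [1.2,0,0,0],
    [1.8,0,0,0],
    [2.0,0,0,0],
    [2.0,0,0,0]
  ]
}}

```text
time: 19.7
tool_pos: [0.5907, -0.2654, 0.1803]
ee_rot: [3.142, 0.0, 1.542]
wrist_force: [-0.5, -0.7, -1.4]
width: 0.0097
finger_force: 30.0
```

```bash
python3 blobs.py pics/p6.png
```

```text
[([63, 141, 5, 39, 102], [306.0, 254.0]), ([86, 146, 4, 34, 84], [327.0, 257.0]), ([0, 173, 55, 7, 346], [268.0, 266.0]), ([99, 173, 61, 7, 372], [367.0, 266.0])]
col [158, 157, 156, 156, 157, 154, 151, 152, 152, 227, 132, 168, 167, 167, 186, 221, 75, 57, 59, 78, 63, 163, 189, 203, 203, 199, 195, 111, 57, 128, 128, 129, 129, 129, 125, 99, 115, 133, 133, 132]
[314. 193.]
[316. 268.]
[315. 222.]
```

Call:
{"method": "servo_tool", "body": {
  "targets": [
    [0.6,0,0,0],
    [1.2,0,0,0],
    [1.8,0,0,0],
    [2.5,0,0,0],
    [2.5,0,0,0]
  ]
}}

```text
time: 20.38
tool_pos: [0.5914, -0.2407, 0.1808]
ee_rot: [3.141, 0.001, 1.542]
wrist_force: [-0.3, -2.3, -0.1]
width: 0.0098
finger_force: 30.0
```

Call:
{"method": "servo_tool", "body": {
  "targets": [
    [-1,0,0,0],
    [-2,0,0,0],
    [-3,0,0,0],
    [-3.5,0,0,0],
    [-4,0,0,0],
    [-5,0,0,0],
    [-5,0,0,0],
    [-5,0,0,0]
  ]
}}

```text
time: 21.38
tool_pos: [0.5899, -0.2906, 0.1802]
ee_rot: [-3.142, -0.0, 1.541]
wrist_force: [0.4, -0.6, -1.5]
width: 0.0097
finger_force: 30.0
```

```bash
python3 blobs.py pics/p7.png; python3 - <<'E'
import cv2;from h import *
cv2.imwrite("pics/s7.png",snapshot("side"))
E
```

```text
[([61, 97, 34, 20, 408], [317.0, 198.0]), ([85, 136, 5, 44, 121], [327.0, 252.0]), ([63, 138, 6, 42, 117], [306.0, 252.0]), ([0, 173, 55, 7, 361], [268.0, 266.0]), ([99, 173, 61, 7, 412], [368.0, 266.0])]
col [142, 140, 140, 139, 209, 121, 157, 169, 211, 65, 67, 59, 59, 166, 168, 169, 208, 220, 214, 167, 133, 182, 176, 189, 191, 191, 190, 143, 86, 68, 115, 115, 116, 116, 90, 97, 106, 123, 123, 122]
[314. 168.]
[316. 247.]
[315. 201.]
```

The contact was with the bar, not the wall: the lip at about z 0.06 passed over the tray wall. I'll go back, lower the lip inside the tray, and push again.

Call:
{"method": "servo_tool", "body": {
  "targets": [
    [-1,0,0,0],
    [-2,0,0,0],
    [-3,0,0,0],
    [-3.5,0,0,0],
    [-3.5,0,0.5,0],
    [-3.5,0,1.0,0],
    [-3.5,0,1.0,0]
  ]
}}

```text
time: 22.35
tool_pos: [0.5885, -0.325, 0.1691]
ee_rot: [-3.14, -0.001, 1.542]
wrist_force: [0.4, 1.2, -1.1]
width: 0.0099
finger_force: 30.0
```

Call:
{"method": "servo_tool", "body": {
  "targets": [
    [0.7,0,0,0],
    [1.4,0,0,0],
    [2.1,0,0,0],
    [2.8,0,0,0],
    [3.5,0,0,0],
    [4.2,0,0,0],
    [4.6,0,0,0],
    [4.6,0,0,0]
  ]
}}

```text
time: 23.35
tool_pos: [0.5903, -0.2794, 0.1703]
ee_rot: [3.141, 0.0, 1.542]
wrist_force: [0.4, 0.4, -1.5]
width: 0.0099
finger_force: 30.0
```

```bash
python3 blobs.py pics/p8.png|head -2
```

```text
[([61, 110, 15, 6, 56], [308.0, 203.0]), ([80, 112, 14, 4, 41], [326.0, 204.0]), ([63, 138, 6, 42, 109], [306.0, 253.0]), ([85, 138, 5, 42, 100], [327.0, 254.0]), ([0, 173, 55, 7, 362], [268.0, 266.0]), ([99, 173, 61, 7, 395], [368.0, 266.0])]
col [150, 150, 147, 144, 144, 145, 220, 115, 162, 162, 224, 76, 67, 75, 64, 119, 173, 172, 174, 225, 225, 115, 165, 195, 196, 196, 194, 141, 55, 83, 120, 119, 120, 120, 95, 101, 106, 128, 127, 127]
```

Continuing the push.

Call:
{"method": "servo_tool", "body": {
  "targets": [
    [0.6,0,0,0],
    [1.2,0,0,0],
    [1.8,0,0,0],
    [2.4,0,0,0],
    [2.4,0,0,0]
  ]
}}

```text
time: 24.02
tool_pos: [0.5911, -0.2549, 0.1704]
ee_rot: [3.141, -0.0, 1.542]
wrist_force: [0.4, -1.4, -0.6]
width: 0.01
finger_force: 30.0
```

Call:
{"method": "servo_tool", "body": {
  "targets": [
    [0.6,0,0,0],
    [1.2,0,0,0],
    [1.8,0,0,0],
    [2.4,0,0,0],
    [2.4,0,0,0]
  ]
}}

```text
time: 24.65
tool_pos: [0.5914, -0.2308, 0.1699]
ee_rot: [-3.141, -0.001, 1.542]
wrist_force: [-0.9, -2.0, -1.5]
width: 0.0096
finger_force: 30.0
```

```bash
python3 blobs.py pics/p9.png|head -2
```

```text
[([68, 130, 6, 11, 33], [310.0, 225.0]), ([64, 142, 5, 38, 101], [306.0, 254.0]), ([85, 145, 5, 35, 85], [327.0, 256.0]), ([0, 171, 55, 9, 385], [268.0, 266.0]), ([99, 173, 61, 7, 379], [367.0, 266.0])]
col [158, 156, 156, 157, 153, 150, 153, 158, 156, 154, 155, 155, 151, 151, 150, 146, 217, 163, 163, 176, 223, 73, 57, 57, 57, 59, 74, 61, 224, 226, 114, 98, 129, 127, 85, 84, 94, 133, 134, 135]
```

Call:
{"method": "servo_tool", "body": {
  "targets": [
    [-0.7,0,0,0],
    [-1.5,0,0,0],
    [-2.3,0,0,0],
    [-3,0,0,0],
    [-3.7,0,-0.5,0],
    [-4.5,0,-1,0],
    [-4.5,0,-1,0],
    [-4.5,0,-1,0]
  ]
}}

```text
time: 25.7
tool_pos: [0.5904, -0.2765, 0.1803]
ee_rot: [3.141, -0.0, 1.541]
wrist_force: [-0.1, 0.6, -1.0]
width: 0.0094
finger_force: 30.0
```

```bash
cat > tray.py <<'E'
from h import *
import cv2,sys
print(get_obs()["tool_pos"],get_obs()["wrist_force"])
for n in("wrist","side","scene"):
    m=camera_model(n);K=m["camera_matrix"];T=m["camera_from_world"];i=snapshot(n);cv2.imwrite(f"pics/t_{n}.png",i)
    # warp to plane z=.04, 1 px=1mm, x .52..0.66 -> rows down = -y from -.20..-.38
    X=np.array([[x,y,.04] for x,y in((.54,-.24),(.64,-.24),(.64,-.38),(.54,-.38))])
    p=(X@T[:3,:3].T+T[:3,3])*[1,-1,-1]@K.T;p=np.float32(p[:,:2]/p[:,2:])
    w=cv2.warpPerspective(i,cv2.getPerspectiveTransform(p,np.float32([[0,0],[100,0],[100,140],[0,140]])),(100,140))
    cv2.imwrite(f"pics/tw_{n}.png",w);g=cv2.resize(w.max(2),(25,28),interpolation=cv2.INTER_AREA)
    print(n);print("\n".join(f"{-.24-.005*r:.3f} "+"".join("#" if v<50 else "+" if v<80 else "-" if v<120 else "." if v<170 else " " for v in g[r]) for r in range(28)))
E
python3 tray.py
```

```text
[ 0.59036856 -0.27653564  0.18032163] [-0.1177105   0.58080574 -1.00878777]
wrist
-0.240                          
-0.245                          
-0.250     ...................  
-0.255      ....---.  .---.. .  
-0.260      .  .+++-   ++++- .  
-0.265     .-  .+++--. .+++. .  
-0.270     ..   ...++-  --.  .  
-0.275     ..     -++-       .  
-0.280     ..    .+++-       .  
-0.285 ..  ..     ..--       .  
-0.290 ......                .  
-0.295 ----..                .  
-0.300 +++---..  ...  ....  ..  
-0.305 +++---................-  
-0.310 +-----...--........----..
-0.315 -----....--...--....----.
-0.320 ---------+----+-..------.
-0.325 ---------++---+-.------. 
-0.330 ---------++---+-.------. 
-0.335 ---------+-..-+-.------. 
-0.340 ...------+-...+-.------..
-0.345 ...------+-...++--------.
-0.350 ..------++....-+---------
-0.355 ..------++....++---------
-0.360 #####+--++....+#--+++++++
-0.365 #####+--#+....+#--+######
-0.370 #####+--#+....+#--+######
-0.375 #####+--#-....-#--#######
side
-0.240   -+++------------++++...
-0.245   .+++------------++++...
-0.250    .++----------
[... 1064 characters left out ...]
#++++++
-0.275 --+++++++-+#######--+++++
-0.280 --+++++++++#####+---++-++
-0.285 --+++++++-+###+-..-+++-++
-0.290 --+++++++-+##+-...-+++--+
-0.295 +++++++++-++-.....--+++++
-0.300 +++#+++++--.......--+++++
-0.305 +++++++++--.......-++++++
-0.310 +##++++++---......-------
-0.315 ####++++++-.      .--.--.
-0.320 ##+++++++--.      .......
-0.325 ##+++++-+-.       .......
-0.330 ##+++++---.       .......
-0.335 ++++++++--.       ....-..
-0.340 +++---+++-.         .....
-0.345 +------+--..        .....
-0.350 ------------...    ......
-0.355 -++++++++--..............
-0.360 -++++++++--..............
-0.365 -++++++++--..............
-0.370 -++++++++--..............
-0.375 -++++++++--..............
```

All three specula now show as blobs inside the tray, at about (.58,-.262), (.59,-.28) and (.61,-.262). Next I'll lift the empty cup and move it back toward its old place.

Call:
{"method": "servo_tool", "body": {
  "targets": [
    [0,0,-2,0],
    [0,0,-4.5,0],
    [0,0,-7,0],
    [-1,-2,-7.5,0],
    [-3,-6,-7.5,0],
    [-6,-10,-7.5,0],
    [-9,-14,-7.5,0],
    [-12,-18,-7.5,0]
  ]
}}

```text
time: 26.85
tool_pos: [0.4038, -0.3917, 0.2539]
ee_rot: [-3.14, -0.001, 1.541]
wrist_force: [0.3, -0.1, -1.0]
width: 0.0097
finger_force: 30.0
```

```bash
python3 tray.py | head -30 | cut -c1-60 >/dev/null; python3 - <<'E'
from h import *
import cv2
go(.394,-.43,.15,88.3)
# cup tilt: side + scene silhouettes difference vs initial images
a=cv2.imread("pics/side0.png");b=cv2.imread("pics/t_side.png");
w=cv2.imread("pics/t_wrist.png");print("wrist col316",w[60:290:5,316].mean(1).astype(int).tolist())
print("row",[ (v,w[v,250:380:6].mean(1).astype(int).tolist()) for v in(170,190,210,230)])
E
```

```text
shift cm [-3.82 -0.83 10.42] turn -0.3
wrist col316 [128, 128, 128, 122, 124, 130, 125, 125, 125, 126, 127, 127, 126, 127, 127, 126, 127, 128, 129, 128, 127, 125, 126, 127, 127, 102, 88, 87, 87, 88, 89, 89, 104, 105, 67, 66, 73, 108, 110, 111, 111, 110, 112, 111, 104, 119]
row [(170, [92, 92, 91, 94, 92, 91, 92, 95, 95, 126, 130, 126, 123, 125, 124, 124, 128, 126, 130, 132, 119, 122]), (190, [92, 92, 88, 94, 86, 89, 91, 104, 107, 94, 93, 88, 122, 124, 125, 125, 128, 127, 126, 128, 120, 122]), (210, [90, 85, 87, 96, 130, 108, 129, 127, 132, 129, 123, 89, 91, 87, 90, 120, 110, 133, 127, 130, 125, 127]), (230, [112, 85, 92, 90, 102, 118, 122, 86, 85, 85, 85, 67, 77, 82, 87, 87, 95, 94, 93, 135, 119, 91])]
```

```bash
cat > tilt.py <<'E'
from h import *
import sys
m=camera_model("wrist");K=m["camera_matrix"];T=m["camera_from_world"];t=get_obs()["tool_pos"]
ph=np.linspace(0,2*np.pi,73)
for rg in(70,78,84):
  for th in np.radians((60,70,80,90,100,110,120)):
    out=[]
    for R,z in((40,38),(22,0)):
        P=np.c_[R*np.cos(ph),R*np.sin(ph)+rg,0*ph+z-27]/1000   # cup frame rel grip
        Q=np.c_[P[:,0],P[:,1]*np.cos(th)+P[:,2]*np.sin(th),-P[:,1]*np.sin(th)+P[:,2]*np.cos(th)]+t
        p=(Q@T[:3,:3].T+T[:3,3])*[1,-1,-1]@K.T;p=p[:,:2]/p[:,2:]
        out.append((p[:,1].min().round(),p[:,1].max().round(),p[:,0].min().round(),p[:,0].max().round()))
    print(rg,round(np.degrees(th)),out)
E
python3 tilt.py; python3 - <<'E'
import cv2,numpy as np
w=cv2.imread("pics/t_wrist.png").astype(int)
s=w.max(2)-w.min(2)   # saturation: wood vs grey cup
print("\n".join(f"{v} "+"".join("#" if s[v,u]<25 else "." for u in range(250,382,3)) for v in range(150,260,4)))
E
```

```text
70 60 [(np.float64(131.0), np.float64(199.0), np.float64(260.0), np.float64(369.0)), (np.float64(179.0), np.float64(216.0), np.float64(290.0), np.float64(342.0))]
70 70 [(np.float64(149.0), np.float64(203.0), np.float64(263.0), np.float64(367.0)), (np.float64(196.0), np.float64(228.0), np.float64(291.0), np.float64(343.0))]
70 80 [(np.float64(168.0), np.float64(208.0), np.float64(265.0), np.float64(366.0)), (np.float64(214.0), np.float64(240.0), np.float64(291.0), np.float64(343.0))]
70 90 [(np.float64(187.0), np.float64(214.0), np.float64(267.0), np.float64(365.0)), (np.float64(232.0), np.float64(253.0), np.float64(292.0), np.float64(343.0))]
70 100 [(np.float64(206.0), np.float64(221.0), np.float64(268.0), np.float64(365.0)), (np.float64(250.0), np.float64(265.0), np.float64(292.0), np.float64(344.0))]
70 110 [(np.float64(225.0), np.float64(229.0), np.float64(269.0), np.float64(365.0)), (np.float64(268.0), np.float64(278.0), np.float64(292.0), np.float64(345.0))]
70 120 [(np.float64(235.0), np.float64(246.0), np.float64(269.0), np.float64(366.0)), (np.float64(288.0), np.float64(291
[... 3003 characters left out ...]
..............
206 ............................................
210 ............................................
214 ............................................
218 .................#.#######..................
222 .........###########################........
226 ........#############################.......
230 .........###########################........
234 .........###########################........
238 ..........#########################.........
242 ...........########################.........
246 ...........########################.........
250 ............########################........
254 ...........##########################.......
258 ...........##########################.......
```

The rim's top row at 216 gives a tilt of about 106°. I'll push the cup's foot against the fixed jar to turn it back, then press it onto the table.

Call:
{"method": "servo_tool", "body": {
  "targets": [
    [-1.2,-0.3,2.5,0],
    [-2,-0.6,5,0],
    [-2.5,-0.8,8,0],
    [-2.5,-0.8,10.5,0],
    [-2.5,-0.8,10.8,0],
    [-2.5,-0.8,10.8,0]
  ]
}}

```text
time: 27.75
tool_pos: [0.3985, -0.4156, 0.1476]
ee_rot: [3.141, -0.0, 1.542]
wrist_force: [-0.9, 0.5, 0.5]
width: 0.0097
finger_force: 30.0
```

Call:
{"method": "servo_tool", "body": {
  "targets": [
    [-0.8,0,0,0],
    [-1.6,0,0,0],
    [-2.4,0,0,0],
    [-3.2,0,0,0],
    [-4,0,0,0],
    [-4,0,0,0]
  ]
}}

```text
time: 28.5
tool_pos: [0.3971, -0.4567, 0.1473]
ee_rot: [3.141, 0.0, 1.541]
wrist_force: [1.3, 3.5, 1.3]
width: 0.0097
finger_force: 30.0
```

```bash
cat > top.py <<'E'
from h import *
import cv2
w=snapshot("wrist").astype(int);s=w.max(2)-w.min(2)
print("\n".join(f"{v} "+"".join("#" if s[v,u]<25 else "." for u in range(250,382,3)) for v in range(100,262,6)))
E
python3 top.py
```

```text
100 ............................................
106 ............................................
112 ............................................
118 ............................................
124 ............................................
130 ............................................
136 ............................................
142 ............................................
148 ............................................
154 ............................................
160 ............................................
166 ............................................
172 ............................................
178 .....................###....................
184 ...........#######################..........
190 ........#############################.......
196 .......###############################......
202 ........#############################.......
208 ..........#########################.........
214 ...........#######################..........
220 ............########################........
226 .............##########################.....
232 .............############################...
238 .............#############################..
244 ............################################
250 ............################################
256 ...........#################################
```

Call:
{"method": "servo_tool", "body": {
  "targets": [
    [-0.8,0,0,0],
    [-1.6,0,0,0],
    [-2.4,0,0,0],
    [-3.2,0,0,0],
    [-3.5,0,0,0]
  ]
}}

```text
time: 29.18
tool_pos: [0.3961, -0.4915, 0.1476]
ee_rot: [3.141, 0.0, 1.541]
wrist_force: [1.2, 5.5, 2.7]
width: 0.0098
finger_force: 30.0
```

```bash
python3 top.py|grep '#'|head -3
```

```text
130 .................###########................
136 ...........#######################..........
142 .........############################.......
```

Call:
{"method": "servo_tool", "body": {
  "targets": [
    [1.5,0,0,0],
    [4,0.8,0,0],
    [6.5,1.6,0.5,0],
    [9,2.4,2,0],
    [10.5,2.5,3.5,0],
    [10.5,2.5,4.5,0],
    [10.5,2.5,5.5,0],
    [10.5,2.5,6.5,0]
  ]
}}

```text
time: 30.22
tool_pos: [0.4262, -0.3962, 0.0929]
ee_rot: [3.133, 0.025, 1.541]
wrist_force: [-6.7, -10.6, 29.8]
width: 0.0098
finger_force: 30.3
```

Call:
{"method": "servo_tool", "body": {
  "targets": [
    [0,0,0.8,0],
    [0,0,1.6,0],
    [0,0,2.4,0],
    [0,0,3,0],
    [0,0,3,0]
  ]
}}

```text
time: 30.85
tool_pos: [0.428, -0.396, 0.0615]
ee_rot: [3.128, 0.022, 1.54]
wrist_force: [0.7, -10.1, 16.5]
width: 0.0098
finger_force: 33.2
```

```bash
python3 top.py|grep '#'; python3 tilt.py>/dev/null
```

```text
112 ...............##############...............
118 ...........#######################..........
124 .........############################.......
130 ......#################################.....
136 .....###################################....
142 ....#####################################...
148 ...#######################################..
154 ..#########################################.
160 ..#########################################.
166 ..##########################################
172 ..#########################################.
178 ..#########################################.
184 ..#########################################.
190 ...#######################################..
196 ....#####################################...
202 .....###################################....
208 .......################################.....
214 .........############################.......
220 ............######################..........
226 ..............#################.............
232 .............###################............
238 .............####################...........
244 ............#####################...........
250 ............######################..........
256 ...........#######################..........
```

Call:
{"method": "servo_tool", "body": {
  "targets": [
    [0,0,0,0],
    [0,0,0,0]
  ],
  "claw": 229
}}

```text
time: 31.15
tool_pos: [0.4276, -0.3939, 0.0598]
ee_rot: [3.13, 0.018, 1.54]
wrist_force: [1.4, -7.1, 11.0]
width: 0.0096
finger_force: 17.3
```

Call:
{"method": "servo_tool", "body": {
  "targets": [
    [0,0,0.5,0],
    [0,0,1,0],
    [0,0,1.5,0],
    [0,0,1.5,0]
  ]
}}

```text
time: 31.65
tool_pos: [0.4252, -0.3888, 0.0393]
ee_rot: [3.138, 0.005, 1.541]
wrist_force: [0.5, -3.4, 4.5]
width: 0.01
finger_force: 16.5
```

```bash
python3 top.py|grep '#'|awk 'NR%2'; sed -i 's/(60,70,80,90,100,110,120)/(0,5,10,15,20,25,30)/' tilt.py; python3 tilt.py|sed 's/np.float64//g'|sed -n '8,14p'
```

```text
100 ............#####################...........
112 .......################################.....
124 ...#######################################..
136 .###########################################
148 ############################################
160 ############################################
172 ############################################
184 ############################################
196 ..#########################################.
208 .....###################################....
220 .........###########################........
232 .............###################............
244 ............#####################...........
256 ...........#######################..........
78 0 [((20.0), (190.0), (230.0), (393.0)), ((74.0), (148.0), (277.0), (348.0))]
78 5 [((26.0), (187.0), (234.0), (390.0)), ((81.0), (152.0), (278.0), (347.0))]
78 10 [((32.0), (185.0), (237.0), (387.0)), ((88.0), (155.0), (280.0), (346.0))]
78 15 [((40.0), (183.0), (241.0), (384.0)), ((96.0), (159.0), (281.0), (345.0))]
78 20 [((49.0), (182.0), (244.0), (381.0)), ((103.0), (164.0), (283.0), (344.0))]
78 25 [((57.0), (181.0), (247.0), (379.0)), ((112.0), (168.0), (284.0), (344.0))]
78 30 [((67.0), (181.0), (249.0), (376.0)), ((120.0), (174.0), (285.0), (343.0))]
```

```bash
sed -i 's/(70,78,84)/(48,54,60)/;s/(0,5,10/(-5,0,10/;s/25,30/30,40/' tilt.py; python3 tilt.py|sed 's/np.float64//g'; python3 - <<'E'
from h import *
import cv2
w=snapshot("wrist").astype(int);s=w.max(2)-w.min(2)
print("\n".join(f"{v} "+"".join("#" if s[v,u]<25 else "." for u in range(230,406,4)) for v in range(86,230,8)))
E
```

```text
48 -5 [((91.0), (245.0), (234.0), (393.0)), ((123.0), (191.0), (279.0), (349.0))]
48 0 [((90.0), (243.0), (236.0), (391.0)), ((126.0), (194.0), (280.0), (348.0))]
48 10 [((91.0), (239.0), (240.0), (387.0)), ((134.0), (199.0), (282.0), (347.0))]
48 15 [((94.0), (237.0), (242.0), (385.0)), ((139.0), (203.0), (283.0), (346.0))]
48 20 [((97.0), (235.0), (244.0), (383.0)), ((144.0), (206.0), (283.0), (346.0))]
48 30 [((107.0), (232.0), (248.0), (380.0)), ((156.0), (214.0), (285.0), (345.0))]
48 40 [((118.0), (229.0), (251.0), (378.0)), ((169.0), (222.0), (286.0), (345.0))]
54 -5 [((77.0), (235.0), (232.0), (394.0)), ((112.0), (183.0), (278.0), (349.0))]
54 0 [((76.0), (233.0), (235.0), (391.0)), ((116.0), (185.0), (279.0), (348.0))]
54 10 [((80.0), (228.0), (240.0), (387.0)), ((125.0), (191.0), (281.0), (347.0))]
54 15 [((83.0), (226.0), (242.0), (385.0)), ((130.0), (194.0), (282.0), (346.0))]
54 20 [((87.0), (224.0), (244.0), (383.0)), ((136.0), (198.0), (283.0), (346.0))]
54 30 [((98.0), (221.0), (248.0), (380.0)), ((148.0), (205.0), (285.0), (345.0))]
54 40 [((111.0), (219.0), (252.0),
[... 802 characters left out ...]
####..........
118 .........###########################........
126 .......##############################.......
134 ......################################......
142 .....##################################.....
150 .....##################################.....
158 ....###################################.....
166 .....###################################....
174 .....##################################.....
182 .....##################################.....
190 ......################################......
198 .......##############################.......
206 ........############################........
214 ..........########################..........
222 ............####################............
```

Call:
{"method": "servo_tool", "body": {
  "targets": [
    [0,0,0.4,0],
    [0,0,0.8,0],
    [0,0,1.1,0],
    [0,0,1.1,0]
  ],
  "claw": 228.4
}}

```text
time: 32.25
tool_pos: [0.4244, -0.39, 0.0286]
ee_rot: [3.14, 0.007, 1.541]
wrist_force: [-1.2, -6.1, 10.3]
width: 0.0098
finger_force: 11.0
```

Call:
{"method": "servo_tool", "body": {
  "targets": [
    [0,0,0,0],
    [0,0,0,0],
    [0,0,0,0],
    [0,0,0,0]
  ],
  "claw": 190
}}

```text
time: 32.75
tool_pos: [0.4237, -0.386, 0.0254]
ee_rot: [-3.14, -0.002, 1.542]
wrist_force: [-0.3, 0.1, 0.3]
width: 0.0242
finger_force: 0.0
```

Call:
{"method": "servo_tool", "body": {
  "targets": [
    [0,0,-1,0],
    [0,0,-3,0],
    [0,0,-6,0],
    [0,0,-10,0],
    [0,0,-14,0],
    [0,0,-17,0],
    [0,0,-17,0],
    [0,0,-17,0]
  ]
}}

```text
time: 33.75
tool_pos: [0.4236, -0.3863, 0.1951]
ee_rot: [-3.14, -0.001, 1.541]
wrist_force: [0.1, -0.1, -0.6]
width: 0.0239
finger_force: 0.0
```

```bash
cat > cup.py <<'E'
from h import *
import cv2
from scipy.optimize import least_squares
w=snapshot("wrist");m=camera_model("wrist");K=m["camera_matrix"];T=m["camera_from_world"];cv2.imwrite("pics/c.png",w)
W=w.astype(int);s=np.uint8(((W.max(2)-W.min(2))<25)*255)[60:230,230:400]
c=max(cv2.findContours(s,cv2.RETR_EXTERNAL,cv2.CHAIN_APPROX_NONE)[0],key=cv2.contourArea)
p=c[:,0]+[230,60]
P=np.array([px("",*q,.038,m) for q in p]);ctr=P.mean(0)
f=lambda a:np.hypot(*(P-a[:2]).T)-a[2]
r=least_squares(f,[*ctr,.04],loss="soft_l1",f_scale=.001);print("rim plane-fit centre,r",r.x.round(4),"resid mm",np.round(np.sort(abs(f(r.x)))[[len(P)//2,int(len(P)*.8)]]*1000,2),cv2.boundingRect(c))
print(get_obs()["tool_pos"])
E
python3 cup.py
```

```text
rim plane-fit centre,r [ 0.4252 -0.3377  0.0391] resid mm [ 1.7  11.32] (52, 45, 71, 110)
[ 0.42340385 -0.38608875  0.19427254]
```

```bash
python3 - <<'E'
from h import *
import cv2
exec(open("cup.py").read().split("r=least")[0])
P=P[P[:,1]>-.36];r=least_squares(f,[.425,-.3377,.04],loss="soft_l1",f_scale=.001);print(r.x.round(4),np.round(np.sort(abs(f(r.x)))[[len(P)//2,int(len(P)*.9)]]*1000,2))
print(get_obs()["joint_positions"].round(3));go(.594,-.218,.20,178)
E
```

```text
[ 0.4254 -0.3361  0.038 ] [0.25 0.54]
[-0.838  0.149  1.363  0.     1.634 -0.809]
shift cm [17.3  16.56 -0.6 ] turn -89.7
```

Call:
{"method": "servo_tool", "body": {
  "targets": [
    [1,1,0,10],
    [3,3,0,20],
    [6,6,0,30],
    [9,9,0,40],
    [12,12,0,50],
    [15,14.5,0,60],
    [16.8,16,0,70],
    [17.3,16.6,0,80]
  ],
  "claw": 146
}}

```text
time: 34.85
tool_pos: [0.5952, -0.2168, 0.1938]
ee_rot: [-3.139, 0.003, 0.142]
wrist_force: [-0.2, -0.2, 0.8]
width: 0.0401
finger_force: 0.0
```

Call:
{"method": "servo_tool", "body": {
  "targets": [
    [0,0,0,5],
    [0,0,0,10],
    [0,0,0,10]
  ]
}}

```text
time: 35.22
tool_pos: [0.5944, -0.2184, 0.1943]
ee_rot: [-3.14, 0.003, -0.028]
wrist_force: [-0.1, -0.0, 0.2]
width: 0.0402
finger_force: 0.0
```

```bash
python3 - <<'E'
from h import *
import cv2
go(.594,-.218,.20,-2)
for n,(x0,x1,y0,y1),z in(("wrist",(.54,.64,-.18,-.37),.058),("side",(.54,.64,-.18,-.37),.118),("side",(.54,.64,-.18,-.37),.04)):
    m=camera_model(n);K=m["camera_matrix"];T=m["camera_from_world"];i=snapshot(n)
    X=np.array([[x0,y0,z],[x1,y0,z],[x1,y1,z],[x0,y1,z]])
    p=(X@T[:3,:3].T+T[:3,3])*[1,-1,-1]@K.T;p=np.float32(p[:,:2]/p[:,2:])
    w=cv2.warpPerspective(i,cv2.getPerspectiveTransform(p,np.float32([[0,0],[100,0],[100,190],[0,190]])),(100,190))
    g=cv2.resize(w.max(2),(33,48),interpolation=cv2.INTER_AREA)
    print(n,z,p.round().tolist());print("\n".join(f"{y0-.19/48*(r+.5):.3f} "+"".join("#" if v<40 else "+" if v<80 else "-" if v<120 else "." if v<170 else " " for v in g[r]) for r in range(48)))
E
```

```text
shift cm [-0.05 -0.04 -0.57] turn 0.4
wrist 0.058 [[284.0, 239.0], [278.0, 148.0], [466.0, 143.0], [457.0, 235.0]]
-0.182 -------                          
-0.186           ......---..............
-0.190           ..    ...........    ..
-0.194           .     ...........    ..
-0.198                                 .
-0.202         .---..............      .
-0.206        -++++++++++++++++++-     .
-0.210        -++++++++++++++++++-......
-0.214        .-+++++++++++++++++-.....-
-0.218          ..   .+++++++++++-.....-
-0.222          ..    .----------......-
-0.226          ..     ................-
-0.229          ..     ................-
-0.233          ..      ...............-
-0.237 ..       ..      ...............-
-0.241 .....    ..      ...............-
-0.245 ........ ..    .................-
-0.249 ----....--....-------------------
-0.253 ++++++----..------....-----..----
-0.257 ++---------.-++++-....+++++-..---
-0.261 ------------+++++-....-+++++-.---
-0.265 ------.---..-++++--++-.-++++-.---
-0.269 -----..----..-----+++-.-+++-..---
-0.273 ---.. .----.....-++++-..---...---
-
[... 4369 characters left out ...]
+--
-0.305 ----..-....-------------------+--
-0.309 ++---.-......-----------------+--
-0.313 +++--.-......-----------------+--
-0.317 +++--.-......-----------------+--
-0.321 ++--..-.....------------------+--
-0.324 ++-..-------------------------+--
-0.328 ---..----------------------------
-0.332 .................................
-0.336 .................................
-0.340 .................................
-0.344   ...............................
-0.348     .............................
-0.352       ...........................
-0.356         .........................
-0.360            ......................
-0.364              ....................
-0.368                ..................
```

Both views show all three specula inside the tray, and the fit shows the cup standing upright. I'll lower onto the carriage handle and close.

Call:
{"method": "servo_tool", "body": {
  "targets": [
    [0.2,-0.9,0.5,0],
    [0.2,-0.9,2.5,0],
    [0.2,-0.9,4.5,0],
    [0.2,-0.9,6.5,0],
    [0.2,-0.9,8.5,0],
    [0.2,-0.9,9.5,0],
    [0.2,-0.9,9.5,0]
  ]
}}

```text
time: 36.25
tool_pos: [0.5968, -0.2095, 0.1001]
ee_rot: [-3.141, 0.002, -0.029]
wrist_force: [0.4, -0.4, 0.1]
width: 0.0403
finger_force: 0.0
```

Call:
{"method": "servo_tool", "body": {
  "targets": [
    [0,0,0,0],
    [0,0,0,0],
    [0,0,0,0],
    [0,0,0,0],
    [0,0,0,0],
    [0,0,0,0]
  ],
  "claw": 255
}}

```text
time: 37.0
tool_pos: [0.5976, -0.2108, 0.102]
ee_rot: [3.14, -0.001, -0.03]
wrist_force: [0.8, -4.7, 1.9]
width: 0.0122
finger_force: 30.0
```

Call:
{"method": "servo_tool", "body": {
  "targets": [
    [0,0.5,0,0],
    [0,1,0,0],
    [0,1.5,0,0],
    [0,2,0,0],
    [0,2.5,0,0],
    [0,3,0,0],
    [0,3.5,0,0],
    [0,4,0,0]
  ]
}}

```text
time: 38.0
tool_pos: [0.5968, -0.2497, 0.102]
ee_rot: [-3.141, -0.002, -0.029]
wrist_force: [0.6, 1.7, 4.7]
width: 0.0116
finger_force: 30.0
```

Call:
{"method": "servo_tool", "body": {
  "targets": [
    [0,0.3,0,0],
    [0,0.6,0,0],
    [0,0.9,0,0],
    [0,1.2,0,0],
    [0,1.5,0,0],
    [0,1.8,0,0]
  ]
}}

```text
time: 38.75
tool_pos: [0.5964, -0.2676, 0.102]
ee_rot: [-3.141, -0.002, -0.029]
wrist_force: [1.0, 1.1, 5.2]
width: 0.0118
finger_force: 30.0
```

Call:
{"method": "servo_tool", "body": {
  "targets": [
    [0,0.15,0,0],
    [0,0.3,0,0]
  ]
}}

```text
time: 39.0
tool_pos: [0.5964, -0.2706, 0.102]
ee_rot: [-3.141, -0.002, -0.029]
wrist_force: [1.6, 0.1, 3.9]
width: 0.0121
finger_force: 30.0
```

Call:
{"method": "servo_tool", "body": {
  "targets": [
    [0,0.15,0,0],
    [0,0.3,0,0]
  ]
}}

```text
time: 39.25
tool_pos: [0.5963, -0.2736, 0.102]
ee_rot: [-3.141, -0.002, -0.029]
wrist_force: [2.0, 0.7, 5.5]
width: 0.0121
finger_force: 30.0
```

Call:
{"method": "servo_tool", "body": {
  "targets": [
    [0,0.15,0,0],
    [0,0.3,0,0]
  ]
}}

```text
time: 39.5
tool_pos: [0.5962, -0.2766, 0.102]
ee_rot: [-3.141, -0.002, -0.029]
wrist_force: [1.6, 0.4, 5.5]
width: 0.012
finger_force: 30.0
```

Call:
{"method": "servo_tool", "body": {
  "targets": [
    [0,0.15,0,0],
    [0,0.3,0,0]
  ]
}}

```text
time: 39.75
tool_pos: [0.5962, -0.2796, 0.102]
ee_rot: [-3.141, -0.002, -0.029]
wrist_force: [1.2, 0.8, 5.4]
width: 0.0117
finger_force: 30.0
```

Call:
{"method": "servo_tool", "body": {
  "targets": [
    [0,0.2,0,0]
  ]
}}

```text
time: 39.88
tool_pos: [0.5961, -0.2816, 0.102]
ee_rot: [-3.141, -0.002, -0.029]
wrist_force: [2.3, 1.1, 4.6]
width: 0.0119
finger_force: 30.0
```

Call:
{"method": "servo_tool", "body": {
  "targets": [
    [0,0.2,0,0]
  ]
}}

```text
time: 40.0
tool_pos: [0.5961, -0.2836, 0.102]
ee_rot: [-3.141, -0.002, -0.029]
wrist_force: [2.4, 1.0, 3.9]
width: 0.0119
finger_force: 30.0
```

Call:
{"method": "servo_tool", "body": {
  "targets": [
    [0,0.2,0,0]
  ]
}}

```text
time: 40.12
tool_pos: [0.5961, -0.2856, 0.102]
ee_rot: [-3.141, -0.003, -0.029]
wrist_force: [2.3, 0.8, 4.8]
width: 0.0117
finger_force: 30.0
```

Call:
{"method": "servo_tool", "body": {
  "targets": [
    [0,0.2,0,0]
  ]
}}

```text
time: 40.25
tool_pos: [0.596, -0.2876, 0.102]
ee_rot: [-3.141, -0.003, -0.029]
wrist_force: [2.4, 1.5, 5.6]
width: 0.012
finger_force: 30.0
```

Call:
{"method": "servo_tool", "body": {
  "targets": [
    [0,0.2,0,0]
  ]
}}

```text
time: 40.38
tool_pos: [0.596, -0.2887, 0.1021]
ee_rot: [-3.139, -0.002, -0.029]
wrist_force: [1.6, 4.6, 6.2]
width: 0.0121
finger_force: 30.0
```

Call:
{"method": "servo_tool", "body": {
  "targets": [
    [0,0.2,0,0]
  ]
}}

```text
time: 40.5
tool_pos: [0.596, -0.2894, 0.1021]
ee_rot: [-3.137, -0.002, -0.028]
wrist_force: [1.8, 7.6, 6.4]
width: 0.0119
finger_force: 30.0
```

The ridge is felt from y ≈ -0.288, so the notch should be near -0.302.

Call:
{"method": "servo_tool", "body": {
  "targets": [
    [0,0.2,0,0]
  ]
}}

```text
time: 40.62
tool_pos: [0.596, -0.29, 0.1021]
ee_rot: [-3.135, -0.002, -0.027]
wrist_force: [1.0, 9.7, 7.3]
width: 0.012
finger_force: 30.0
```

Call:
{"method": "servo_tool", "body": {
  "targets": [
    [0,0.2,0,0]
  ]
}}

```text
time: 40.75
tool_pos: [0.596, -0.2931, 0.1021]
ee_rot: [-3.138, -0.002, -0.028]
wrist_force: [2.4, 5.1, 5.9]
width: 0.012
finger_force: 30.0
```

Call:
{"method": "servo_tool", "body": {
  "targets": [
    [0,0.1,0,0]
  ]
}}

```text
time: 40.88
tool_pos: [0.5959, -0.2956, 0.102]
ee_rot: [-3.14, -0.002, -0.028]
wrist_force: [1.3, 1.3, 5.0]
width: 0.0118
finger_force: 30.0
```

Call:
{"method": "servo_tool", "body": {
  "targets": [
    [0,0.1,0,0]
  ]
}}

```text
time: 41.0
tool_pos: [0.5958, -0.2973, 0.102]
ee_rot: [-3.141, -0.003, -0.029]
wrist_force: [3.2, -0.3, 5.2]
width: 0.0119
finger_force: 30.0
```

Call:
{"method": "servo_tool", "body": {
  "targets": [
    [0,0.1,0,0]
  ]
}}

```text
time: 41.12
tool_pos: [0.5958, -0.2989, 0.102]
ee_rot: [3.141, -0.003, -0.029]
wrist_force: [2.8, 0.8, 5.6]
width: 0.0116
finger_force: 30.0
```

Call:
{"method": "servo_tool", "body": {
  "targets": [
    [0,0.1,0,0],
    [0,0.1,0,0]
  ]
}}

```text
time: 41.38
tool_pos: [0.5957, -0.2999, 0.102]
ee_rot: [3.141, -0.003, -0.029]
wrist_force: [3.6, 0.7, 5.5]
width: 0.0118
finger_force: 30.0
```

Call:
{"method": "servo_tool", "body": {
  "targets": [
    [0,0.1,0,0],
    [0,0.1,0,0]
  ]
}}

```text
time: 41.62
tool_pos: [0.5957, -0.3009, 0.102]
ee_rot: [3.141, -0.003, -0.029]
wrist_force: [3.2, 0.6, 5.6]
width: 0.0118
finger_force: 30.0
```

Call:
{"method": "servo_tool", "body": {
  "targets": [
    [0,0.1,0,0],
    [0,0.1,0,0]
  ]
}}

```text
time: 41.88
tool_pos: [0.5957, -0.3019, 0.102]
ee_rot: [3.141, -0.003, -0.029]
wrist_force: [2.9, 0.5, 5.7]
width: 0.012
finger_force: 30.0
```

Call:
{"method": "servo_tool", "body": {
  "targets": [
    [0,0.1,0,0],
    [0,0.1,0,0]
  ]
}}

```text
time: 42.12
tool_pos: [0.5957, -0.3029, 0.102]
ee_rot: [3.141, -0.003, -0.029]
wrist_force: [3.6, 0.9, 5.6]
width: 0.0117
finger_force: 30.0
```

Call:
{"method": "servo_tool", "body": {
  "targets": [
    [0,0.1,0,0],
    [0,0.1,0,0]
  ]
}}

```text
time: 42.38
tool_pos: [0.5956, -0.3039, 0.102]
ee_rot: [3.141, -0.003, -0.029]
wrist_force: [4.2, -0.3, 4.9]
width: 0.0119
finger_force: 30.0
```

Call:
{"method": "servo_tool", "body": {
  "targets": [
    [0,0.1,0,0],
    [0,0.1,0,0]
  ]
}}

```text
time: 42.62
tool_pos: [0.5956, -0.3044, 0.102]
ee_rot: [-3.141, -0.003, -0.029]
wrist_force: [3.2, 1.8, 5.7]
width: 0.0115
finger_force: 30.0
```

Call:
{"method": "servo_tool", "body": {
  "targets": [
    [0,0.1,0,0],
    [0,0.1,0,0]
  ]
}}

```text
time: 42.88
tool_pos: [0.5957, -0.3048, 0.1021]
ee_rot: [-3.14, -0.003, -0.029]
wrist_force: [3.0, 3.6, 5.4]
width: 0.0119
finger_force: 30.0
```

The second ridge starts at about -0.304, so the notch centre is near -0.302. I'll back off to it, check, and hand in.

Call:
{"method": "servo_tool", "body": {
  "targets": [
    [0,-0.2,0,0],
    [0,-0.4,0,0],
    [0,-0.4,0,0],
    [0,-0.4,0,0],
    [0,-0.4,0,0],
    [0,-0.4,0,0]
  ]
}}

```text
time: 43.62
tool_pos: [0.5957, -0.302, 0.102]
ee_rot: [3.141, -0.003, -0.029]
wrist_force: [3.8, 0.3, 5.6]
width: 0.0121
finger_force: 30.0
```

```bash
python3 - <<'E'
from bench import *
o=get_obs();print(o["tool_pos"],o["wrist_force"],o["finger_force"],abs(o["qvel"]).max(),o["time"])
print(close_job())
E
```

```text
[ 0.5956596  -0.30204871  0.10198773] [3.8296266  0.28451299 5.58720482] 30.001871287822723 0.0008683185467475853 43.625
the job is handed in; nothing more can be done
None
```

I handed the job in at 43.6 s: the three specula are in the tray, the cup stands upright on the table, and the carriage sits in the notch with its handle still gripped at 30 N. I placed the notch by feeling both ridges and located the specula and cup from the camera pictures. `close_job()` gave no verdict.

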